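# Find the good contact gap with a feeler

### The arm

A 6-joint arm with a two-finger parallel gripper is mounted at the origin on a cart in front of the work surface, level with it; the furniture and walls round the work are solid. World frame = base frame: x ahead of the robot, y to its left, z up, the work surface at z = 0. Lengths are in m, angles in rad, forces in N, time in s.
With the tool pointing down it reaches from about 0.25 to 0.775 m from the base axis. Payload 4 kg.
Tool frame: the origin (TCP) lies at the very end of the fingers, on their centre line; the grasp point (between the pads) lies 19 mm behind it; x points along the fingers, y is the direction in which the jaws open and shut, and the axes are right-handed (so a half turn about x gives the same grasp; the last joint's range is limited). The gripper opens to 94 mm and grips with 3 to 60 N. Pads are 16 mm wide; open, the fingers measure 119 mm over their backs; the gripper's body (75 mm by 177 mm) begins 78 mm behind the grasp point.
Start: joints at [1.132, 0.087, 1.371, -0, 1.684, -0.103], TCP at [0.181, 0.519, 0.206] pointing down, gripper open.
Joint ranges: [-3.1, 3.1], [-0.76, 2.03], [0.27, 2.55], [-1.08, 4.22], [0.17, 2.65], [-2.57, 2.57]. Speed limits (rad/s): [2.79, 2.79, 3.14, 3.14, 3.14, 3.14].

### API

Orientations are given as [roll, pitch, yaw] about the fixed x, y, z axes, in that order (R = Rz(yaw) Ry(pitch) Rx(roll)).
In Python, from bench import robot gives the robot as it stands.
- The arm moves only by the tool carry_out, never from a script. Its argument "targets" is a list of rows, each a list of 5 numbers: the closure, from 0 (fully open) to 1 (shut), then the shift along the tool's x, y, z in cm, then the turn about the tool's x in degrees. In form: [[fingers, tx, ty, tz, turn], ...]. A call has 1 to 20 rows; each row shifts and turns the commanded pose from where the row before left it, along the tool's axes as they then stand; what a row does not reach is not made up. A row lasts 1/10 s, in which the tool goes at most 50 mm and 8.59 degrees, less where a joint would pass 70% of its speed; a pose out of reach is approached as far as the arm can. A call is refused whole if a number of a shift passes 5 or a number of a turn 8.59, either way. A call with a gripper value outside its range is refused whole. The fingers move at their own pace and stop on an object; the grip force is fixed at half the most. Time passes only in rows, so rows that do not move let the fingers close. It gives the time, the measured TCP pose, the force and the opening at its end, in the units of the state.
- robot.get_obs(): the state, without advancing time (a new reading comes with each control period).
- robot.snapshot(name): name is "scene" or "top" or "wrist"; returns a dict with "image" (384x512x3 uint8, red, green, blue), "camera_matrix" (3x3 intrinsics, pixels), "pose" (4x4, takes a point from camera to world coordinates). Camera axes: x right, y up, looking along -z (the intrinsics and any distortion apply to the point x, -y, -z); pixel columns grow to the right and rows downward; lengths in m; the calibration is good to about 2 mm. A picture is of the moment at which its call begins. There is no depth.
- robot.close_job(): hands the job in, once; it reports no verdict.
The state is a dict: "time": time; "joint_positions": joint angles; "qvel": joint speeds; "joint_torque": joint torques, N m; "tool_pos": TCP position; "ee_rot": TCP orientation; "wrist_force": force on the tool from outside, world axes, zero at the start; "wrist_torque": the same for the moment, N m; "width": finger opening in m.
Only numpy, scipy, OpenCV 4.12 (cv2) and the standard library are available. Lean on these libraries where they do the work, as an engineer would, in place of code of your own. Each camera call takes 0.05 s, during which the arm holds its last target. There are 200 camera calls.

### The job

Take the feeler by its handle out of its stand and try its leaf in the three gaps of the contact block, which look alike: in one the spring is slack and the leaf goes in without drag, in one it is seized and the leaf will not go down, and in one the leaf slides in with a light, firm drag. Leave the feeler standing in the gap with the light drag, pushed down fully home, and let go of it. Never force the leaf, and leave the other things where they stand.

Things in the scene. Friction and masses are not known exactly. Their poses are not given: they have to be found in the camera images.
- feeler_grip (a point): centre of the feeler's white handle, 26 (x) x 14 (y) x 40 (z) mm; take it across the 14 mm. z points up the handle, y across the leaf's thickness. Below the handle hangs a stiff steel leaf, 14 (x) x 6 (y) mm, whose end is 90 mm below this point. Whole feeler 110 mm long, about 70 g; it starts upright in its stand
- feeler_foot (a point): the lower end of the feeler's leaf, centre of its rounded tip; axes as the handle's
- feeler_leaf: the steel leaf, 14 x 6 mm in section, 70 mm long; origin at its lower end, axes as the handle's. It bends if its contacts (shoe, cheek and floor together) press on it with more than 45 N in all, which a downward push of over 20 N can do; stop well before
- feeler_stand: the feeler's stand, a fixed grey block 56 (x) x 46 (y) x 40 mm high; origin at the centre of its underside. The leaf stands in a pocket 16 (x) x 8 (y) mm in the middle of its top, 34 mm deep
- contact_block: fixed aluminium block 44 (x) x 145 (y) x 60 (z) mm with low feet 80 mm long in x; origin at the centre of its underside. Three like gaps lie in a row along y in its top. Which has the slack, the good or the seized spring is not known and cannot be seen. Slack: the leaf feels under 2 N all the way down, unless it rubs on the gap's sides
- gap_1 (a point): centre of the mouth of the gap at the block's +y end, on its top face; axes as the block's. Each gap is 24 (x) x 9.5 (y) mm with 4 mm chamfers on the long edges; floor 48 mm below the mouth. Its +y side is fixed; at its -y side a sprung shoe slopes in from 10 mm below the mouth, and from 26 mm down it leaves a slit of 2 mm until the leaf presses it back
- gap_2 (a point): the same for the middle gap, 45 mm from gap_1. In the gap with the good spring the leaf's push rises to about 4 to 12 N while it goes from 10 to 26 mm deep, then a steady drag of a few N stays as far as the floor
- gap_3 (a point): the same for the gap at the block's -y end, 45 mm from gap_2. In the gap with the seized spring the push climbs steeply past 20 N within 10 to 25 mm of depth: the leaf must come out again
- cal_weight: small brass weight 20 mm wide, 33 mm high, a bystander; origin at the centre of its underside
- glass_jar: open glass jar 37 mm wide, 56 mm high, a bystander; origin at the centre of its underside
- vial_7: small capped bottle 27 mm wide, 60 mm high, a bystander; origin at the centre of its underside
- beaker: glass beaker 48 mm wide, 57 mm high, a bystander; origin at the centre of its underside

How it is judged:
On the way:
1. the feeler is lifted out of its stand (height (world z) of feeler_foot above 0.045 m), for 0.2 s.
At the end, for the whole second after the job is handed in: the feeler stands at rest, let go, within 0.15 rad of upright in one of the gaps, foot within 12 mm (level) of the gap centre and at most 5 mm above its floor, and the block's cheek presses on the leaf with more than 2.5 N (only the good spring does that) (z of feeler_foot in the frame of contact_block below 0.017 m and (horizontal distance between feeler_foot and gap_1 below 0.012 m or horizontal distance between feeler_foot and gap_2 below 0.012 m or horizontal distance between feeler_foot and gap_3 below 0.012 m) and contact force between feeler_leaf and contact_block above 2.5 N and angle between feeler_grip's own z axis and vertical below 0.15 rad and linear speed of feeler_leaf below 0.02 m/s and not (contact force between feeler_leaf and the fingers above 0.1 N)); the robot touches nothing.
It fails at once if the leaf is forced: its contacts press on it with more than 45 N in all (contact force between feeler_leaf and anything else above 45 N).
It fails at once if the cal weight is shifted by more than 3 cm (distance of cal_weight from where it was at the start of the episode above 0.03 m).
It fails at once if the glass jar is shifted by more than 3 cm (distance of glass_jar from where it was at the start of the episode above 0.03 m).
It fails at once if the vial 7 is shifted by more than 3 cm (distance of vial_7 from where it was at the start of the episode above 0.03 m).
It fails at once if the beaker is shifted by more than 3 cm (distance of beaker from where it was at the start of the episode above 0.03 m).
It also fails if it takes over 45 s, if anything falls off the work surface, if the arm or the gripper's body presses on something with over 40 N, if the wrist force passes 120 N, or if a joint passes its speed limit or range.

## Working session

There is one attempt and no reset: what is moved stays moved. The work goes in short steps, Python scripts to look and compute and a tool call to move; the robot and the scene stay as the last step left them, time stands still between calls to the robot, and variables do not carry over. Pictures are saved under pics/ and viewed, about 8 in all and at most 12, crops included, and the job is handed in when it is done.

Besides the shell and the picture viewer there is one more tool, called by a JSON object that holds its "method" and its "body", one argument or row to a line. carry_out: Moves the arm, as the interface text tells. Its arguments: {"type":"object","properties":{"targets":{"type":"array","items":{"type":"array","items":{"type":"number"}}}},"required":["targets"]}

```bash
mkdir -p pics; cat > h.py <<'E'
import numpy as np, cv2
from bench import robot
def snap(n,f):
    s=robot.snapshot(n); cv2.imwrite('pics/'+f+'.png',s['image'][:,:,::-1]); np.savez('pics/'+f+'.npz',K=s['camera_matrix'],P=s['pose']); return s
def ray(f,u,v,z):
    d=np.load('pics/'+f+'.npz');K,P=d['K'],d['P']
    p=np.linalg.solve(K,[u,v,1.]); r=P[:3,:3]@[p[0],-p[1],-p[2]]; o=P[:3,3]
    return o+r*(z-o[2])/r[2]
def proj(f,X):
    d=np.load('pics/'+f+'.npz');K,P=d['K'],d['P']
    c=P[:3,:3].T@(np.array(X)-P[:3,3]); q=K@[c[0],-c[1],-c[2]]; return q[:2]/q[2]
E
python3 - <<'E'
from h import *
a=snap('scene','s0');b=snap('top','t0');
im=np.hstack([a['image'],b['image']])[:,:,::-1]
print(a['pose'],b['pose'],a['camera_matrix'],b['camera_matrix'],[k for k in a])
print(robot.get_obs())
E
```

```text
[[-0.98839634 -0.11261016  0.10193931  0.65146713]
 [ 0.15059688 -0.63887033  0.75443043  0.76589287]
 [-0.01983053  0.76102802  0.64841584  0.78344393]
 [ 0.          0.          0.          1.        ]] [[-0.01964285  0.99800439 -0.06001164  0.46717048]
 [-0.99978351 -0.02001898 -0.00567281 -0.07289111]
 [-0.00686286  0.05988722  0.99818156  1.15794425]
 [ 0.          0.          0.          1.        ]] [[402.92523624   0.         256.65433027]
 [  0.         402.92523624 189.9062259 ]
 [  0.           0.           1.        ]] [[439.67431736   0.         261.27347582]
 [  0.         439.67431736 194.16337098]
 [  0.           0.           1.        ]] ['image', 'camera_matrix', 'pose']
{'time': 0.1, 'joint_positions': array([ 1.13189944e+00,  8.78985839e-02,  1.37204064e+00, -3.10457993e-05,
        1.68361728e+00, -1.03110195e-01]), 'qvel': array([-0.00036251, -0.00200648, -0.00468502, -0.00084909,  0.00025396,
       -0.00030051]), 'joint_torque': array([ 2.45324598e-03, -3.41253304e+01, -3.03300405e+01,  7.20189884e-02,
        3.05258331e-02, -1.04988978e-04]), 'tool_pos': array([0.18104695, 0.51884047, 0.20444337]), 'ee_rot': array([-1.65819623,  1.56883223, -1.99398639]), 'wrist_force': array([ 0.08971417, -0.55984203,  0.10209652]), 'wrist_torque': array([ 0.01947984,  0.00633094, -0.03696695]), 'width': 0.09367354010090974}
```

View pics/t0.png

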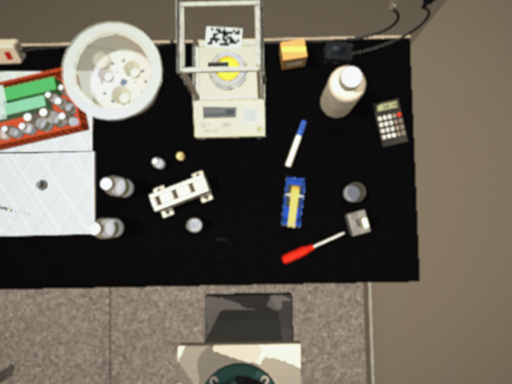

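View pics/s0.png

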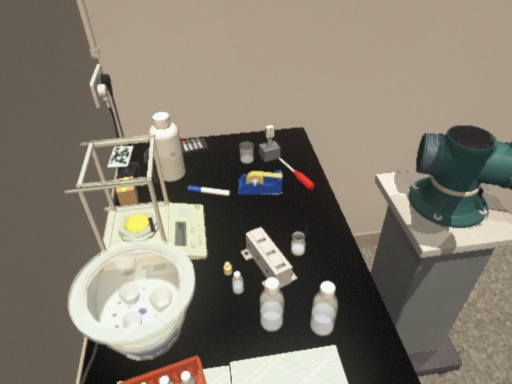

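The top view shows the stand at about (357,222), the block at (182,193), the jar at (194,225), the weight at (180,155), the vial at (158,162) and the beaker at (354,191). The scene view shows the feeler at (269,145) and the block at (268,257). Next I'll enlarge these areas.

```bash
python3 - <<'E'
from h import *
t=cv2.imread('pics/t0.png');s=cv2.imread('pics/s0.png')
def c(im,u,v,w,h,k): return cv2.resize(im[v:v+h,u:u+w],None,fx=k,fy=k,interpolation=cv2.INTER_CUBIC)
A=np.vstack([np.hstack([c(t,140,160,80,60,5),c(t,320,175,80,60,5)]),np.hstack([c(s,230,220,80,60,5),c(s,230,115,80,60,5)])])
cv2.imwrite('pics/c1.png',A)
print(proj('t0',robot.get_obs()['tool_pos']),proj('s0',robot.get_obs()['tool_pos']))
E
```

```text
[-10.34422043 360.33901395] [546.89452625 341.77159564]
```

View pics/c1.png

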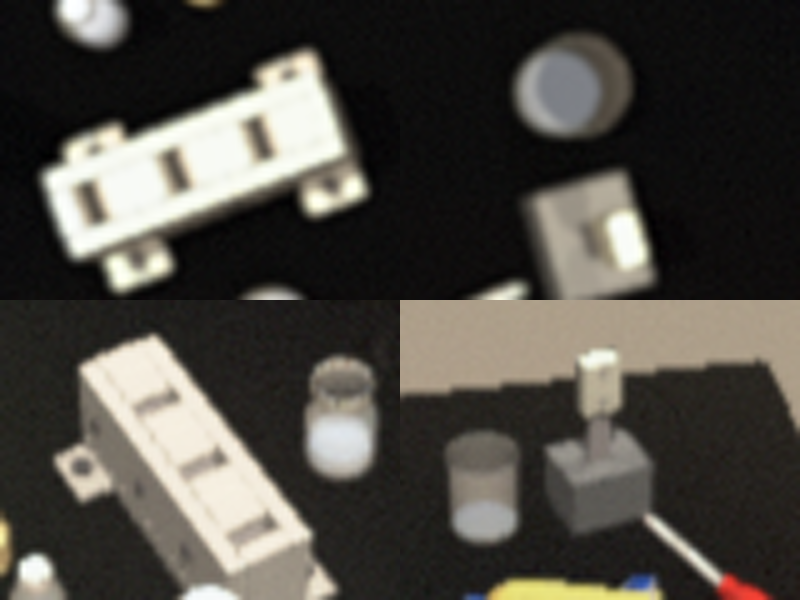

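```bash
python3 - <<'E'
from h import *
f=lambda x,y,u,v:(u+(x+.5)/5-.5,v+(y+.5)/5-.5)
print('gaps top',*[ray('t0',*f(x,y,140,160),.06).round(4) for x,y in[(92,204),(177,170),(260,138)]])
print('gaps sc',*[ray('s0',*f(x,y,230,220),.06).round(4) for x,y in[(253,230),(205,161),(157,101)]])
print('blk corners top',*[ray('t0',*f(x,y,140,160),.06).round(4) for x,y in[(42,173),(330,77),(352,155),(78,260)]])
print('blk corners sc',*[ray('s0',*f(x,y,230,220),.06).round(4) for x,y in[(80,70),(153,37),(310,235),(235,274)]])
print('handle top',ray('t0',*f(227,238,320,175),.116).round(4),'sc',ray('s0',*f(200,55,230,115),.116).round(4))
print('handle corners top',*[ray('t0',*f(x,y,320,175),.116).round(4) for x,y in[(205,213),(233,207),(250,262),(222,271)]])
print('stand corners top',*[ray('t0',*f(x,y,320,175),.04).round(4) for x,y in[(122,200),(228,170),(256,282),(150,298)]])
for n,(x,y),z in[('vial',(92,20),.05),('jar',(270,325),.03)]:print(n,ray('t0',*f(x,y,140,160),z).round(3))
print('beaker',ray('t0',*f(173,86,320,175),.03).round(3))
print('weight',ray('t0',180,155,.03).round(3))
E
```

```text
gaps top [0.5227 0.1922 0.06  ] [0.5389 0.1494 0.06  ] [0.5542 0.1076 0.06  ]
gaps sc [0.525  0.1948 0.06  ] [0.5392 0.151  0.06  ] [0.5554 0.1098 0.06  ]
blk corners top [0.5388 0.2172 0.06  ] [0.5842 0.0721 0.06  ] [0.5447 0.0616 0.06  ] [0.4948 0.1993 0.06  ]
blk corners sc [0.5895 0.0832 0.06  ] [0.5505 0.067  0.06  ] [0.5002 0.2019 0.06  ] [0.5377 0.2177 0.06  ]
handle top [ 0.4586 -0.3105  0.116 ] sc [ 0.4596 -0.3114  0.116 ]
handle corners top [ 0.4706 -0.3006  0.116 ] [ 0.4732 -0.3139  0.116 ] [ 0.4471 -0.321   0.116 ] [ 0.4431 -0.3077  0.116 ]
stand corners top [ 0.4782 -0.2754  0.04  ] [ 0.4924 -0.3296  0.04  ] [ 0.4355 -0.3418  0.04  ] [ 0.4284 -0.288   0.04  ]
vial [0.617 0.194 0.05 ]
jar [0.46  0.108 0.03 ]
beaker [ 0.536 -0.305  0.03 ]
weight [0.641 0.142 0.03 ]
```

```bash
cat >> h.py <<'E'
from scipy.spatial.transform import Rotation as Ro
def go(p,yaw=None):
    o=robot.get_obs(); R=Ro.from_euler('xyz',o['ee_rot']).as_matrix()
    yv=R[:,1]; print('R',R.round(3).tolist(),'pos',o['tool_pos'].round(4),'F',o['wrist_force'].round(2),'T',o['wrist_torque'].round(3),'t',o['time'],'w',round(o['width'],4))
    print('shift cm',(R.T@(np.array(p)-o['tool_pos'])*100).round(2))
    if yaw is not None:
        # handle y axis world angle = yaw+90deg ; mod 180
        a=np.degrees(np.arctan2(yv[1],yv[0])); d=(yaw+90-a+90)%180-90
        print('jaw ang',round(a,2),'turn about tool x',round(-d,2), 'q',o['joint_positions'].round(2))
E
python3 -c "
from h import *
go([0.459,-0.311,0.19],13)"
```

```text
R [[-0.001, 0.33, 0.944], [-0.002, 0.944, -0.33], [-1.0, -0.002, -0.0]] pos [0.181  0.5188 0.2044] F [ 0.09 -0.56  0.1 ] T [ 0.019  0.006 -0.037] t 0.1 w 0.0937
shift cm [  1.57 -69.19  53.59]
jaw ang 70.76 turn about tool x -32.24 q [ 1.13  0.09  1.37 -0.    1.68 -0.1 ]
```

{"method": "carry_out", "body": {
  "targets": [
    [0,0,0,0,8.2],
    [0,0,0,0,8.2],
    [0,0,0,0,8.2],
    [0,0,0,0,8.2],
    [0,0,0,0,8.2],
    [0,0,0,0,8.2],
    [0,0,0,0,8.2],
    [0,0,0,0,8.2],
    [0,0,0,0,8.2],
    [0,0,0,0,8.2],
    [0,0,0,0,8.2],
    [0,0,0,0,8.2],
    [0,0,0,0,8.2],
    [0,0,0,0,8.2],
    [0,0,0,0,8.2],
    [0,0,0,0,8.2],
    [0,0,0,0,8.2],
    [0,0,0,0,8.2]
  ]
}}

```text
time: 1.9
tool_pos: [0.1811, 0.519, 0.2048]
ee_rot: [0.915, 1.569, -2.003]
wrist_force: [-0.2, -0.7, 0.7]
width: 0.094
```

{"method": "carry_out", "body": {
  "targets": [
    [0,0,4.84,-0.47,0],
    [0,0,4.84,-0.47,0],
    [0,0,4.84,-0.47,0],
    [0,0,4.84,-0.47,0],
    [0,0,4.84,-0.47,0],
    [0,0,4.84,-0.47,0],
    [0,0,4.84,-0.47,0],
    [0,0,4.84,-0.47,0],
    [0,0,4.84,-0.47,0],
    [0,0,4.84,-0.47,0],
    [0,0,4.84,-0.47,0],
    [0,0,4.84,-0.47,0],
    [0,0,4.84,-0.47,0],
    [0,0,4.84,-0.47,0],
    [0,0,4.84,-0.47,0],
    [0,0,4.84,-0.47,0],
    [0,0,4.84,-0.47,0],
    [0,0,4.84,-0.47,0],
    [0.3,0,0,0,0],
    [0.3,0,0,0,0]
  ]
}}

```text
time: 3.9
tool_pos: [0.4615, -0.3102, 0.2037]
ee_rot: [-1.046, 1.567, 2.323]
wrist_force: [-0.3, -0.3, 0.4]
width: 0.0814
```

```bash
python3 - <<'E'
from h import *
go([0.459,-0.311,0.077],13)
s=snap('wrist','w1'); print(np.load('pics/w1.npz')['P'].round(3).tolist())
print('handle top',proj('w1',[.459,-.311,.116]),'pocket',proj('w1',[.459,-.311,.04]))
cv2.imwrite('pics/w1b.png',cv2.resize(s['image'][:,:,::-1],(768,576)))
E
```

```text
R [[-0.003, 0.226, -0.974], [0.003, -0.974, -0.226], [-1.0, -0.003, 0.002]] pos [ 0.4615 -0.3102  0.2037] F [-0.27 -0.32  0.39] T [-0.044  0.126  0.021] t 3.9 w 0.0814
shift cm [12.67  0.07  0.24]
jaw ang -76.93 turn about tool x 0.07 q [-0.69  0.1   1.36  0.    1.69  0.65]
[[0.227, 0.933, 0.281, 0.544], [-0.974, 0.218, 0.063, -0.291], [-0.002, -0.288, 0.958, 0.383], [0.0, 0.0, 0.0, 1.0]]
handle top [259.49813991 192.39064189] pocket [259.3902369  172.83347576]
```

View pics/w1b.png

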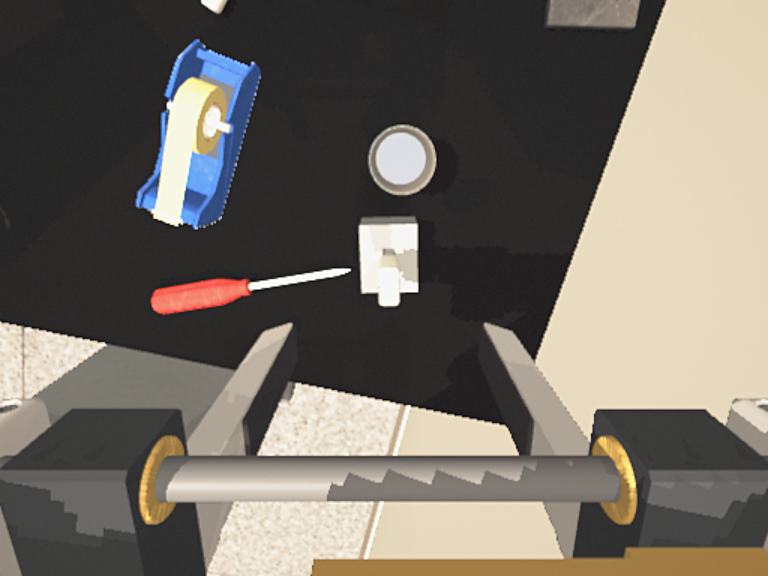

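The stand is square to the picture, and the handle top at about (389,289), or (259,193) unscaled, matches the prediction of (259.5,192.4). The estimate holds, so I'll descend.

{"method": "carry_out", "body": {
  "targets": [
    [0.4,3,0.02,0.08,0],
    [0.4,3,0.02,0.08,0],
    [0.4,3,0.02,0.08,0],
    [0.4,2,0,0,0],
    [0.4,1.3,0,0,0],
    [0.5,0.35,0,0,0],
    [0.6,0,0,0,0],
    [0.6,0,0,0,0],
    [0.6,0,0,0,0]
  ]
}}

```text
time: 4.85
tool_pos: [0.4606, -0.3114, 0.0806]
ee_rot: [2.251, 1.568, -0.661]
wrist_force: [-0.2, -0.7, 0.3]
width: 0.038
```

```bash
python3 - <<'E'
from h import *
go([0.459,-0.311,0.077],13)
s=snap('wrist','w2')
print('handle top',proj('w2',[.459,-.311,.116]))
cv2.imwrite('pics/w2b.png',cv2.resize(s['image'][120:330,130:400,::-1],None,fx=2.5,fy=2.5))
E
```

```text
R [[0.002, 0.228, -0.974], [-0.002, -0.974, -0.228], [-1.0, 0.002, -0.002]] pos [ 0.4606 -0.3114  0.0806] F [-0.16 -0.66  0.34] T [-0.009  0.135  0.034] t 4.85 w 0.038
shift cm [ 0.36 -0.08  0.15]
jaw ang -76.83 turn about tool x 0.17 q [-0.7   0.16  1.55  0.    1.44  0.64]
handle top [258.36668316 259.05646603]
```

View pics/w2b.png

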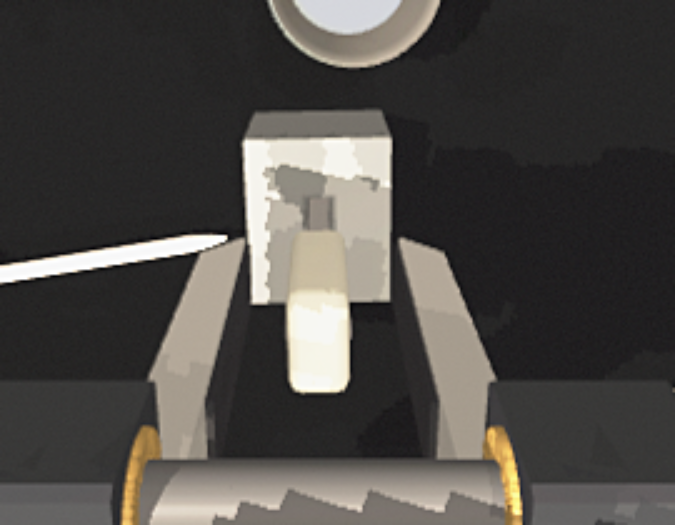

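The handle stands between the fingers at about (318,348), 0.5 to 0.8 mm left of the jaw centre at (320). I'll correct that and grip.

{"method": "carry_out", "body": {
  "targets": [
    [0.6,0.35,-0.06,0.12,0],
    [0.65,0,0,0,0],
    [0.8,0,0,0,0],
    [0.9,0,0,0,0],
    [1,0,0,0,0],
    [1,0,0,0,0],
    [1,0,0,0,0],
    [1,0,0,0,0],
    [1,0,0,0,0]
  ]
}}

```text
time: 5.8
tool_pos: [0.4585, -0.3106, 0.0755]
ee_rot: [1.899, 1.571, -1.013]
wrist_force: [0.1, 0.0, -0.0]
width: 0.0139
```

```bash
python3 -c "
from h import *
go([0.459,-0.311,0.077],13)"
```

```text
R [[0.0, 0.228, -0.974], [-0.0, -0.974, -0.228], [-1.0, 0.0, -0.0]] pos [ 0.4585 -0.3106  0.0755] F [ 0.12  0.02 -0.03] T [-0.114  0.197  0.013] t 5.8 w 0.0139
shift cm [-0.15  0.05 -0.04]
jaw ang -76.84 turn about tool x 0.16 q [-0.7   0.16  1.55 -0.    1.43  0.64]
```

{"method": "carry_out", "body": {
  "targets": [
    [1,-0.5,0,0,0],
    [1,-1,0,0,0],
    [1,-1.5,0,0,0],
    [1,-2,0,0,0],
    [1,-2,0,0,0],
    [1,-2,0,0,0],
    [1,-1.5,0,0,0],
    [1,-1,0,0,0],
    [1,0,0,0,-3.4],
    [1,0,0,0,-3.4],
    [1,0,0,0,0],
    [1,0,0,0,0]
  ]
}}

```text
time: 7.0
tool_pos: [0.4583, -0.3104, 0.1903]
ee_rot: [-1.203, 1.57, 2.285]
wrist_force: [-0.6, -0.1, -0.3]
width: 0.014
```

```bash
python3 -c "
from h import *
go([0.539,0.1507,0.190],20)"
```

```text
R [[-0.001, 0.34, -0.94], [0.001, -0.94, -0.34], [-1.0, -0.001, 0.0]] pos [ 0.4583 -0.3104  0.1903] F [-0.61 -0.12 -0.28] T [-0.052  0.144 -0.003] t 7.0 w 0.014
shift cm [  0.05 -40.62 -23.28]
jaw ang -70.11 turn about tool x -0.11 q [-0.7   0.1   1.39  0.    1.66  0.53]
```

{"method": "carry_out", "body": {
  "targets": [
    [1,0,-1.85,-1.06,0],
    [1,0,-3.69,-2.115,0],
    [1,0,-3.69,-2.115,0],
    [1,0,-3.69,-2.115,0],
    [1,0,-3.69,-2.115,0],
    [1,0,-3.69,-2.115,0],
    [1,0,-3.69,-2.115,0],
    [1,0,-3.69,-2.115,0],
    [1,0,-3.69,-2.115,0],
    [1,0,-3.69,-2.115,0],
    [1,0,-3.69,-2.115,0],
    [1,0,-1.85,-1.06,0],
    [1,0,0,0,0],
    [1,0,0,0,0]
  ]
}}

```text
time: 8.4
tool_pos: [0.5384, 0.1503, 0.1901]
ee_rot: [0.439, 1.57, -2.354]
wrist_force: [-0.1, 0.1, -2.0]
width: 0.014
```

```bash
python3 - <<'E'
from h import *
go([0.539,0.1507,0.137],20)
s=snap('wrist','w3'); b=snap('scene','s3')
for g in [(.5239,.1931),(.5393,.1508),(.5547,.1085)]: print(proj('w3',[*g,.06]),proj('s3',[*g,.06]))
p=robot.get_obs()['tool_pos']; print('foot pred',proj('w3',p-[0,0,.0695]),proj('s3',p-[0,0,.0695]))
i=s['image'][60:300,120:400,::-1]; j=b['image'][170:290,215:325,::-1]
A=cv2.resize(i,(480,411),interpolation=2);B=cv2.resize(j,(377,411),interpolation=2)[:,57:]
cv2.imwrite('pics/c3.png',np.hstack([A,B]))
E
```

```text
R [[-0.001, 0.342, -0.94], [-0.001, -0.94, -0.342], [-1.0, 0.001, 0.001]] pos [0.5384 0.1503 0.1901] F [-0.07  0.08 -2.03] T [-0.078  0.103  0.032] t 8.4 w 0.014
shift cm [ 5.31 -0.02 -0.08]
jaw ang -70.02 turn about tool x -0.02 q [ 0.17  0.11  1.37 -0.    1.66  1.39]
[217.49915461 177.29020965] [280.52953708 264.94233685]
[258.54028459 177.28478233] [270.55229843 251.74400015]
[299.56442676 177.27935725] [261.19610893 239.36721501]
foot pred [259.9508735  196.37491604] [270.85675172 233.27367534]
```

View pics/c3.png

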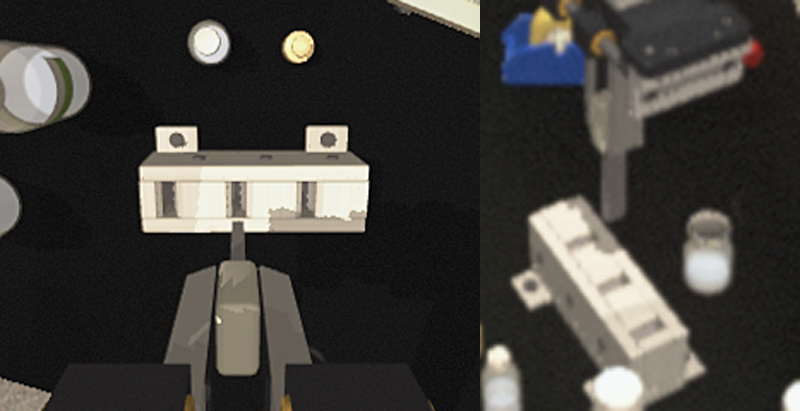

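The wrist view shows the gaps at about (218,176), (259.4,176) and (300,176), with the leaf over the middle one at column 258.6. The leaf looks about 1 to 1.5 mm toward tool -y. I'll lower it to just above the mouth, shift, and look close.

{"method": "carry_out", "body": {
  "targets": [
    [1,1.5,0.05,-0.04,0],
    [1,2,0.05,-0.04,0],
    [1,1,0,0,0],
    [1,0,0,0,0],
    [1,0,0,0,0]
  ]
}}

```text
time: 9.0
tool_pos: [0.5396, 0.1493, 0.1453]
ee_rot: [-0.326, 1.57, -3.12]
wrist_force: [0.1, 0.0, -1.0]
width: 0.0142
```

```bash
python3 - <<'E'
from h import *
go([0.539,0.1507,0.137],20)
s=snap('wrist','w4')
for g in [(.5239,.1931),(.5393,.1508),(.5547,.1085)]: print(proj('w4',[*g,.06]))
p=robot.get_obs()['tool_pos']; print('foot pred',proj('w4',p-[0,0,.0695]),'below',proj('w4',[p[0],p[1],.06]))
cv2.imwrite('pics/w4b.png',cv2.resize(s['image'][150:250,190:330,::-1],None,fx=5.7,fy=5.7,interpolation=2))
E
```

```text
R [[-0.0, 0.341, -0.94], [-0.0, -0.94, -0.341], [-1.0, -0.0, 0.0]] pos [0.5396 0.1493 0.1453] F [ 0.14  0.04 -0.99] T [-0.041  0.128  0.003] t 9.0 w 0.0142
shift cm [ 0.83 -0.15  0.01]
jaw ang -70.08 turn about tool x -0.08 q [0.17 0.13 1.44 0.   1.57 1.39]
[209.94243082 190.60565264]
[257.27557652 190.55762146]
[304.60030441 190.50959883]
foot pred [258.81275511 195.86594955] below [258.76780938 190.24766014]
```

View pics/w4b.png

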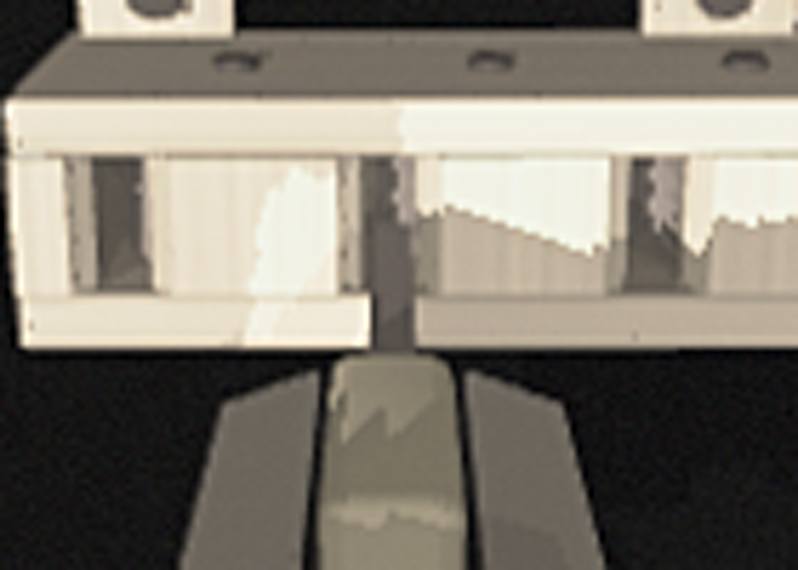

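The middle gap's chamfers run from columns 338 to 443, centre 390, and the leaf is at 392. That is centred to within about 0.3 mm, so I'll go down slowly and watch the force.

{"method": "carry_out", "body": {
  "targets": [
    [1,0.7,-0.02,0,0],
    [1,0.7,0,0,0],
    [1,0.5,0,0,0],
    [1,0.3,0,0,0],
    [1,0,0,0,0]
  ]
}}

```text
time: 9.55
tool_pos: [0.5392, 0.15, 0.1226]
ee_rot: [-0.217, 1.569, -3.011]
wrist_force: [-0.2, 0.0, -0.9]
width: 0.0139
```

{"method": "carry_out", "body": {
  "targets": [
    [1,0.1,0,0,0],
    [1,0.1,0,0,0],
    [1,0,0,0,0]
  ]
}}

```text
time: 9.85
tool_pos: [0.5397, 0.15, 0.1216]
ee_rot: [-3.074, 1.571, 0.416]
wrist_force: [-0.7, 0.2, -1.0]
width: 0.0138
```

{"method": "carry_out", "body": {
  "targets": [
    [1,0.1,0,0,0],
    [1,0.1,0,0,0],
    [1,0.1,0,0,0],
    [1,0,0,0,0]
  ]
}}

```text
time: 10.25
tool_pos: [0.5395, 0.15, 0.1183]
ee_rot: [-0.447, 1.57, 3.043]
wrist_force: [-0.1, -0.2, -0.9]
width: 0.0136
```

{"method": "carry_out", "body": {
  "targets": [
    [1,0.1,0,0,0],
    [1,0.1,0,0,0],
    [1,0,0,0,0]
  ]
}}

```text
time: 10.55
tool_pos: [0.5395, 0.15, 0.1163]
ee_rot: [-0.496, 1.57, 2.994]
wrist_force: [-0.4, -0.1, -0.6]
width: 0.0139
```

{"method": "carry_out", "body": {
  "targets": [
    [1,0.1,0,0,0],
    [1,0.1,0,0,0],
    [1,0,0,0,0]
  ]
}}

```text
time: 10.85
tool_pos: [0.5395, 0.15, 0.1143]
ee_rot: [-0.335, 1.57, -3.128]
wrist_force: [0.4, -0.5, -0.8]
width: 0.014
```

{"method": "carry_out", "body": {
  "targets": [
    [1,0.1,0,0,0],
    [1,0.1,0,0,0],
    [1,0,0,0,0]
  ]
}}

```text
time: 11.15
tool_pos: [0.5396, 0.1503, 0.1125]
ee_rot: [-1.832, 1.57, 1.658]
wrist_force: [0.0, 0.1, -0.8]
width: 0.0137
```

{"method": "carry_out", "body": {
  "targets": [
    [1,0.1,0,0,0],
    [1,0.1,0,0,0],
    [1,0,0,0,0]
  ]
}}

```text
time: 11.45
tool_pos: [0.5396, 0.1508, 0.1108]
ee_rot: [-2.142, 1.569, 1.348]
wrist_force: [-1.0, 2.1, 1.1]
width: 0.0138
```

{"method": "carry_out", "body": {
  "targets": [
    [1,0.1,0,0,0],
    [1,0.1,0,0,0],
    [1,0,0,0,0]
  ]
}}

```text
time: 11.75
tool_pos: [0.5398, 0.1505, 0.1087]
ee_rot: [-2.431, 1.57, 1.059]
wrist_force: [-0.3, 2.9, 2.2]
width: 0.0139
```

{"method": "carry_out", "body": {
  "targets": [
    [1,0.1,0,0,0],
    [1,0.1,0,0,0],
    [1,0,0,0,0]
  ]
}}

```text
time: 12.05
tool_pos: [0.5397, 0.1503, 0.1065]
ee_rot: [-2.214, 1.57, 1.276]
wrist_force: [-1.0, 4.0, 2.4]
width: 0.0141
```

{"method": "carry_out", "body": {
  "targets": [
    [1,0.1,0,0,0],
    [1,0.1,0,0,0],
    [1,0,0,0,0]
  ]
}}

```text
time: 12.35
tool_pos: [0.5396, 0.1502, 0.1044]
ee_rot: [-1.876, 1.57, 1.614]
wrist_force: [-0.7, 4.2, 2.9]
width: 0.0135
```

{"method": "carry_out", "body": {
  "targets": [
    [1,0.1,0,0,0],
    [1,0.1,0,0,0],
    [1,0,0,0,0]
  ]
}}

```text
time: 12.65
tool_pos: [0.5396, 0.1502, 0.1024]
ee_rot: [-1.949, 1.57, 1.541]
wrist_force: [-1.4, 4.7, 4.4]
width: 0.014
```

{"method": "carry_out", "body": {
  "targets": [
    [1,0.1,0,0,0],
    [1,0.1,0,0,0],
    [1,0.1,0,0,0],
    [1,0,0,0,0]
  ]
}}

```text
time: 13.05
tool_pos: [0.5389, 0.1502, 0.0982]
ee_rot: [-0.55, 1.569, 2.94]
wrist_force: [-0.8, 5.2, 1.2]
width: 0.0138
```

{"method": "carry_out", "body": {
  "targets": [
    [1,0.1,0,0,0],
    [1,0.2,0,0,0],
    [1,0.2,0,0,0],
    [1,0.1,0,0,0],
    [1,0,0,0,0]
  ]
}}

```text
time: 13.55
tool_pos: [0.5385, 0.1501, 0.0919]
ee_rot: [-0.368, 1.568, 3.122]
wrist_force: [-2.4, 4.6, -0.2]
width: 0.0139
```

{"method": "carry_out", "body": {
  "targets": [
    [1,0.1,0,0,0],
    [1,0.2,0,0,0],
    [1,0.1,0,0,0],
    [1,0,0,0,0]
  ]
}}

```text
time: 13.95
tool_pos: [0.5385, 0.1501, 0.0879]
ee_rot: [-0.379, 1.568, 3.111]
wrist_force: [-1.9, 3.9, -0.0]
width: 0.0138
```

{"method": "carry_out", "body": {
  "targets": [
    [1,0.1,0,0,0],
    [1,0.1,0,0,0]
  ]
}}

```text
time: 14.15
tool_pos: [0.5386, 0.1501, 0.0861]
ee_rot: [-0.366, 1.568, 3.124]
wrist_force: [-1.6, 4.5, 1.9]
width: 0.0137
```

{"method": "carry_out", "body": {
  "targets": [
    [1,-0.1,0,0,0],
    [1,-0.2,0,0,0],
    [1,-0.2,0,0,0]
  ]
}}

```text
time: 14.45
tool_pos: [0.5377, 0.1499, 0.0896]
ee_rot: [-0.269, 1.565, -3.062]
wrist_force: [-1.7, 5.2, -2.5]
width: 0.014
```

{"method": "carry_out", "body": {
  "targets": [
    [1,0.2,0,0,0],
    [1,0.2,0,0,0]
  ]
}}

```text
time: 14.65
tool_pos: [0.5384, 0.15, 0.087]
ee_rot: [-0.318, 1.567, -3.111]
wrist_force: [-1.8, 4.0, 1.1]
width: 0.0141
```

```bash
python3 -c "
from h import *
go([0.5396,0.1500,0.0815],20)"
```

```text
R [[-0.003, 0.341, -0.94], [-0.0, -0.94, -0.341], [-1.0, -0.001, 0.003]] pos [0.5384 0.15   0.087 ] F [-1.81  4.03  1.12] T [1.192 0.673 0.012] t 14.65 w 0.0141
shift cm [ 0.55  0.04 -0.11]
jaw ang -70.04 turn about tool x -0.04 q [0.17 0.16 1.53 0.   1.46 1.39]
```

The motion shows about ±2 N of drag and a steady +y push of about 4.5 N. To rule out rubbing on the side, I'll shift toward the cheek and see whether the push stays.

{"method": "carry_out", "body": {
  "targets": [
    [1,0,-0.05,0,0],
    [1,0,0,0,0]
  ]
}}

```text
time: 14.85
tool_pos: [0.5381, 0.1504, 0.0866]
ee_rot: [-0.277, 1.567, -3.07]
wrist_force: [-0.7, 4.7, 0.0]
width: 0.0138
```

{"method": "carry_out", "body": {
  "targets": [
    [1,0,-0.05,0,0],
    [1,0,0,0,0]
  ]
}}

```text
time: 15.05
tool_pos: [0.538, 0.1508, 0.0867]
ee_rot: [-0.2, 1.567, -2.993]
wrist_force: [-1.4, 5.3, -1.9]
width: 0.014
```

```bash
python3 -c "
from h import *
go([0.5396,0.1500,0.0815],20)"
```

```text
R [[-0.003, 0.341, -0.94], [-0.001, -0.94, -0.341], [-1.0, -0.001, 0.003]] pos [0.538  0.1508 0.0867] F [-1.39  5.32 -1.87] T [ 1.169  0.598 -0.02 ] t 15.05 w 0.014
shift cm [ 0.52  0.13 -0.12]
jaw ang -70.04 turn about tool x -0.04 q [0.17 0.16 1.53 0.   1.46 1.39]
```

The push stays at about 5 N after a 1 mm shift, so it comes from the spring and not the wall. This is the good gap, and I'll push to the floor.

{"method": "carry_out", "body": {
  "targets": [
    [1,0.1,0,0,0],
    [1,0.1,0,0,0],
    [1,0.1,0,0,0]
  ]
}}

```text
time: 15.35
tool_pos: [0.539, 0.1509, 0.0855]
ee_rot: [-0.183, 1.57, -2.976]
wrist_force: [-3.0, 4.4, 0.7]
width: 0.0138
```

{"method": "carry_out", "body": {
  "targets": [
    [1,0.1,0,0,0]
  ]
}}

```text
time: 15.45
tool_pos: [0.5392, 0.1509, 0.0847]
ee_rot: [-2.329, 1.571, 1.161]
wrist_force: [-2.6, 4.4, 2.0]
width: 0.0137
```

{"method": "carry_out", "body": {
  "targets": [
    [1,0.05,0,0,0]
  ]
}}

```text
time: 15.55
tool_pos: [0.5393, 0.151, 0.0843]
ee_rot: [-3.027, 1.57, 0.463]
wrist_force: [-2.4, 4.4, 1.9]
width: 0.0136
```

{"method": "carry_out", "body": {
  "targets": [
    [1,0.1,0,0,0],
    [1,0,0,0,0]
  ]
}}

```text
time: 15.75
tool_pos: [0.5395, 0.151, 0.0832]
ee_rot: [-3.105, 1.57, 0.385]
wrist_force: [-1.6, 5.0, 1.5]
width: 0.0138
```

{"method": "carry_out", "body": {
  "targets": [
    [1,0.05,0,0,0]
  ]
}}

```text
time: 15.85
tool_pos: [0.5395, 0.151, 0.0828]
ee_rot: [-3.14, 1.57, 0.35]
wrist_force: [-1.3, 4.3, 1.5]
width: 0.0136
```

{"method": "carry_out", "body": {
  "targets": [
    [1,0.06,0,0,0],
    [1,0,0,0,0]
  ]
}}

```text
time: 16.05
tool_pos: [0.5395, 0.151, 0.0819]
ee_rot: [-3.024, 1.57, 0.466]
wrist_force: [-1.7, 5.3, 1.0]
width: 0.0139
```

{"method": "carry_out", "body": {
  "targets": [
    [1,0.05,0,0,0],
    [1,0,0,0,0]
  ]
}}

```text
time: 16.25
tool_pos: [0.5394, 0.151, 0.0814]
ee_rot: [-3.111, 1.57, 0.379]
wrist_force: [-0.4, 5.6, 1.9]
width: 0.0139
```

{"method": "carry_out", "body": {
  "targets": [
    [1,0.05,0,0,0],
    [1,0,0,0,0]
  ]
}}

```text
time: 16.45
tool_pos: [0.5395, 0.151, 0.0814]
ee_rot: [3.086, 1.57, 0.293]
wrist_force: [-1.4, 4.4, 2.8]
width: 0.0138
```

{"method": "carry_out", "body": {
  "targets": [
    [1,0.05,0,0,0],
    [1,0,0,0,0]
  ]
}}

```text
time: 16.65
tool_pos: [0.5395, 0.151, 0.0813]
ee_rot: [3.056, 1.57, 0.262]
wrist_force: [-2.6, 4.4, 4.5]
width: 0.0138
```

The tool stopped at z = 0.0813, against 0.0815 expected for the floor, and the force is rising. It is home, so I'll let go.

{"method": "carry_out", "body": {
  "targets": [
    [0.8,0,0,0,0],
    [0.65,0,0,0,0],
    [0.6,0,0,0,0],
    [0.6,0,0,0,0],
    [0.6,0,0,0,0],
    [0.6,-1,0,0,0],
    [0.6,-2,0,0,0],
    [0.6,-3,0,0,0],
    [0.6,-3,0,0,0],
    [0.6,-2,0,0,0],
    [0.6,0,0,0,0],
    [0.6,0,0,0,0]
  ]
}}

```text
time: 17.85
tool_pos: [0.5394, 0.1509, 0.1907]
ee_rot: [2.839, 1.57, 0.046]
wrist_force: [-0.0, -0.4, -1.0]
width: 0.0377
```

```bash
python3 - <<'E'
from h import *
go([0.5396,0.1500,0.0815],20)
s=snap('wrist','w5'); b=snap('scene','s5')
for z in(.122,.082): print(z,proj('w5',[.5393,.1508,z]),proj('s5',[.5393,.1508,z]))
i=s['image'][90:270,150:370,::-1]; j=b['image'][180:300,215:325,::-1]
cv2.imwrite('pics/c5.png',np.hstack([cv2.resize(i,(480,393),interpolation=2),cv2.resize(j,(360,393),interpolation=2)[:,:310]]))
E
```

```text
R [[0.001, 0.341, -0.94], [0.0, -0.94, -0.341], [-1.0, 0.0, -0.001]] pos [0.5394 0.1509 0.1907] F [-0.04 -0.41 -1.03] T [-0.008  0.11  -0.03 ] t 17.85 w 0.0377
shift cm [10.92  0.09  0.02]
jaw ang -70.04 turn about tool x -0.04 q [ 0.17  0.11  1.37 -0.    1.66  1.39]
0.122 [258.91949568 196.6252896 ] [270.62232429 233.47102065]
0.082 [258.79066595 184.06120823] [270.57645356 245.44081035]
```

View pics/c5.png

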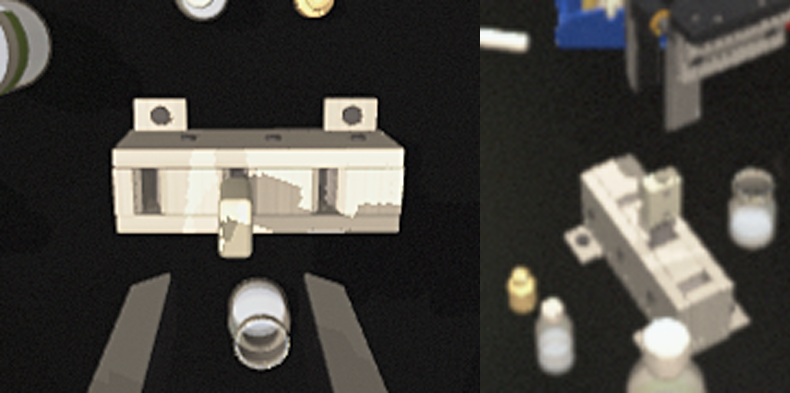

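The feeler stands upright in the middle gap with its handle top at (235,227), about 1 mm toward the +y cheek, as a spring push would leave it. The fingers are clear and the bystanders are undisturbed, so I'm handing in.

```bash
python3 -c "
from bench import robot
print(robot.close_job(), robot.get_obs()['time'])"
```

```text
the job is handed in; nothing more can be done
the job is handed in; nothing more can be done
```

The feeler is standing in the middle gap (gap_2), pushed down to the floor and let go. The job was handed in at about 18 s; no verdict was reported. I stopped at the first gap I tried because its readings fitted the good spring, so gap_1 and gap_3 were not tested.

- **Going in:** the downward push, read with the arm at rest after each step, rose smoothly to about 5 N at about 27 mm deep. After that the drag was about 2 N while moving. That is at the low end of "a few N", and less with the arm at rest.
- **Ruling out slack or rubbing:** the shoe pressed sideways with about 4 to 5 N, and this did not change when I shifted the leaf 1 mm toward the fixed side. That points to a working spring.
- **Reaching the floor:** the tool stopped at z = 0.0813 m, against about 0.0815 m expected. The wrist force read at most 4.5 N at any reading.
- **After letting go:** the last pictures show the feeler upright, about 1 mm toward the fixed side, as the spring would push it. The gripper is clear, and the weight, jar and vial look unmoved. The beaker was outside those last views, and the arm stayed clear of it. I could not measure the force on the fixed side (the cheek) directly.

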